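# Half-light test of a light sensor

## Task

On the test rig, slide the lamp carriage along its rail right up against the end stop by the sensor head, keeping its shutter shut. Then draw the lamp's sprung shutter half open by its tab and finish while holding it there against its spring, with the lamp still against the stop; never let the shutter open all the way, and leave the other things on the bench alone.

Things in the scene. Friction and masses are not known exactly. Their poses are not given: they have to be found in the camera images.
- rig: Fixed test rig: base plate 110 x 430 mm with a rail along rig y. Origin on the bench under the rail's centre line; the plate spans y -180 to +250 mm. x points away from the robot, y to its left, z up; yaw within 0.3 rad. On the +y side: end stop (58 mm high block, face at y +115 mm), then black sensor head (120 mm high, y +180 to +237). Rear stop 50 mm high at y -163.
- lamp (a joint): Travel (m) of the dark grey lamp carriage along the rail: 0 at the rear stop, grows along rig +y, 0.18 against the end stop by the sensor head. Stays where left; about 3 N of friction, about 1 kg. Lamp: dark grey box 100 (rig x) x 90 (rig y) mm, flat top 110 mm above the bench, middle at rig x = 0, y = -110 mm + travel.
- knob_top (a point): Top centre of the round bare aluminium knob on the lamp's top, fixed to the lamp, for moving it. Head diameter 24 mm, 26 mm high, below it a neck of diameter 14 mm, 14 mm high; top 150 mm above the bench. At rig x = 0, 28 mm to rig -y of the lamp's middle. Axes as the rig.
- shutter (a joint): Opening (m) of the shutter, which slides on the lamp: 0 shut, grows towards rig -x (towards the robot), 0.02 half open, 0.04 fully open. A spring always pulls it shut: about 3 N when shut, 8 N at half, 13 N fully open; let go, it snaps shut.
- tab_top (a point): Top centre of the shutter's upright steel tab: 14 (rig x) x 24 (rig y) x 34 mm high, on a 46 mm long slide 6 mm high on the lamp's top; tab top 150 mm above the bench. 40 mm to rig +y of the lamp's middle (68 mm from the knob). Shut: 20 mm to rig +x of the lamp's middle line; half open: over that line. Dark line on top marks its middle. Axes as the rig.
- half_mark (a point): Middle of the longest (26 mm) of three white lines on the lamp's top, just to rig -y of the tab. It lies along the lamp's middle line (along rig y): the tab's middle stands in line with it when half open. The shorter lines 20 mm either side mark shut (rig +x) and fully open (rig -x). 110 mm above the bench; moves with the lamp.
- screwdriver: Loose screwdriver lying on the bench beyond the rig. Leave alone. Lies along its own x.
- jar: Loose closed jar, diameter 64 mm, 75 mm high, beyond the rig. Leave alone. Origin under its centre.
- parts_tray: Loose white divided parts tray 100 x 150 x 40 mm, to the robot's left of the rig. Leave alone. Origin under its centre.
- carton: Loose cardboard carton 90 x 120 x 60 mm, to the robot's right of the rig. Leave alone. Origin under its centre.

How it is judged:
By the outcome, as a careful person would: the job done as asked, in the order asked, and still so for the second after the job is handed in, while the arm keeps its last pose, push and grip.
It also fails if it takes over 48 s, if anything falls off the work surface, if the arm or the gripper's body presses on something with over 40 N, if the wrist force passes 120 N, or if a joint passes its speed limit or range.

## Robot

A 6-joint arm with a two-finger parallel gripper is mounted at the origin on the work surface. World frame = base frame: x ahead of the robot, y to its left, z up, the work surface at z = 0. Lengths are in m, angles in rad, forces in N, time in s.
With the tool pointing down it reaches from about 0.3 to 0.775 m from the base axis. Payload 14.6 kg.
Tool frame: the origin (TCP) lies at the very end of the fingers, on their centre line; the grasp point (between the pads) lies 19 mm behind it; z points along the fingers, y is the line along which they close (so a half turn about z gives the same grasp; the last joint's range is limited). The gripper opens to 94 mm and grips with 3 to 60 N. Pads are 16 mm wide; open, the fingers measure 119 mm over their backs; the gripper's body (75 mm by 177 mm) begins 78 mm behind the grasp point.
Start: joints at [-1.347, 0.3, 1.521, -0, 1.321, -0.067], TCP at [0.158, -0.527, 0.205] pointing down, gripper open.
Joint ranges: [-3.03, 3.03], [-0.79, 2.21], [0.23, 2.52], [-1.04, 4.18], [0, 3.07], [-2.55, 2.55]. Speed limits (rad/s): [2.22, 2.22, 2.57, 3.14, 3.14, 3.14].

## Interface

Orientations are given as [roll, pitch, yaw] about the fixed x, y, z axes, in that order (R = Rz(yaw) Ry(pitch) Rx(roll)).
In Python, from station import ctrl, cams gives the robot as it stands. The module is installed in compiled form; this text tells all that it offers.
- The arm moves only by the tool arm_command, never from a script. Its argument "plan" is a list that holds one entry, the list of rows, each a list of 7 numbers: the shift along the tool's x, y, z in a scale on which 1.0 is 1 m, then the turn, a rotation vector about the tool's x, y, z in fractions of the full range, 1 being 2 pi rad, then the closure, from -1 (fully open) to 1 (shut). A call has 1 to 12 rows; each row is the pose to reach, as a shift and turn from the pose commanded when the call began, along the tool's axes at that moment; what a row does not reach only later rows make up. A row lasts 1/10 s, in which the tool goes at most 50 mm and 8.59 degrees, less where a joint would pass 70% of its speed; a pose out of reach is approached as far as the arm can. A call with a gripper value outside its range is refused whole. The fingers move at their own pace and stop on an object; "squeeze" is the grip in N (left out, the last holds). Time passes only in rows, so rows that repeat a pose let the fingers close. It gives the time, the measured TCP pose, the force, the opening and the grip force at its end, in the units of the state.
- ctrl.get_obs(): the state, without advancing time (a new reading comes with each control period).
- cams.camera(name): name is "scene" or "top" or "wrist"; returns (picture, depth): 420x560x3 uint8, blue, green, red; 420x560 float32, m along the optical axis (not along the pixel's ray), 0 where there is no reading.
- cams.camera_info(name): a dict with "fx", "fy", "cx", "cy" (pixels), "world_to_cam" (4x4, takes a point from world to camera coordinates). Camera axes: x right, y down, z forward; pixel columns grow to the right and rows downward; lengths in m; the calibration is good to about 2 mm. A picture is of the moment at which its call begins: read the wrist's pose just before it. camera_info takes no time and is no camera call; for the wrist camera it gives the pose at the moment of the call.
- ctrl.hand_in(): hands the job in; it is judged then, once.
The state is a dict: "time_s": time; "qpos": joint angles; "joint_vel": joint speeds; "tau": joint torques, N m; "ee_pos": TCP position; "eef_rot": TCP orientation; "force": force on the tool from outside, world axes, zero at the start; "moment": the same for the moment, N m; "grip_width": finger opening in m; "grip_force": force on a finger pad.
Only numpy, scipy, OpenCV 4.12 (cv2) and the standard library are available. Lean on these libraries where they do the work, as an engineer would, in place of code of your own. Each camera call takes 0.05 s, during which the arm holds its last target. There are 200 camera calls.

## Working session

There is one attempt and no reset: what is moved stays moved. The work goes in short steps, Python scripts to look and compute and a tool call to move; the robot and the scene stay as the last step left them, time stands still between calls to the robot, and variables do not carry over. Pictures are saved under pics/ and viewed, at most 10 in all, crops included, and the job is handed in when it is done.

Besides the shell and the picture viewer there is one more tool, called after ">>>" as a command line: name --argument value ..., lists and objects as JSON in quotes. arm_command: Moves the arm, as the interface text tells. Its arguments: {"type":"object","properties":{"plan":{"type":"array"},"squeeze":{"type":"number"}},"required":["plan"]}

```bash
mkdir -p pics; cat > h.py <<'E'
import numpy as np, cv2
from station import ctrl, cams
def ray(info,u,v,z):
    T=np.linalg.inv(np.array(info["world_to_cam"])); d=T[:3,:3]@np.array([(u-info["cx"])/info["fx"],(v-info["cy"])/info["fy"],1.])
    o=T[:3,3]; return o+d*(z-o[2])/d[2]
def cloud(info,D):
    T=np.linalg.inv(np.array(info["world_to_cam"])); v,u=np.indices(D.shape)
    P=np.stack([(u-info["cx"])/info["fx"]*D,(v-info["cy"])/info["fy"]*D,D],-1)
    return P@T[:3,:3].T+T[:3,3]
E
python3 - <<'E'
from h import *
print(ctrl.get_obs())
for n in ("top","scene"):
    p,d=cams.camera(n); cv2.imwrite(f"pics/{n}0.png",p); np.savez(f"{n}0.npz",p=p,d=d,**{k:np.array(v) for k,v in cams.camera_info(n).items()})
    print(n,cams.camera_info(n))
E
```

```text
{'time_s': 0.0, 'qpos': array([-1.34655873e+00,  3.00470089e-01,  1.52157814e+00, -2.62878800e-05,
        1.32071283e+00, -6.66271726e-02]), 'joint_vel': array([ 3.83554100e-04,  1.43103496e-05, -8.14469069e-04,  2.03703927e-03,
        9.95802683e-05,  5.22988374e-04]), 'tau': array([ 4.31590797e-05, -5.31808662e+01, -3.52734590e+01,  7.08745932e-02,
        2.44126737e-02, -7.24643428e-05]), 'ee_pos': array([ 0.15764643, -0.52664527,  0.20488813]), 'eef_rot': array([-3.14042514e+00, -5.23844163e-05,  2.90871255e-01]), 'force': array([-0.72501801,  0.74195191, -0.90787823]), 'moment': array([ 0.04924741,  0.04595219, -0.00739207]), 'grip_force': 0.0, 'grip_width': 0.09390883234760497}
top {'fx': 496.6436148866694, 'fy': 496.6436148866694, 'cx': 280.3611518650929, 'cy': 219.5970745695285, 'world_to_cam': array([[-0.02377541, -0.99959114, -0.01588336,  0.00775121],
       [-0.99613735,  0.02503064, -0.08416564,  0.60559435],
       [ 0.08452879,  0.01382094, -0.99632518,  1.37473129],
       [ 0.        ,  0.        ,  0.        ,  1.        ]])}
scene {'fx': 405.4859279705092, 'fy': 405.4859279705092, 'cx': 286.03346178519854, 'cy': 202.37169554232045, 'world_to_cam': array([[ 0.25704055,  0.96635705,  0.00917626, -0.13828478],
       [ 0.63791822, -0.16253139, -0.75275752, -0.31077053],
       [-0.72594111,  0.19934291, -0.65823393,  1.54224536],
       [ 0.        ,  0.        ,  0.        ,  1.        ]])}
```

View pics/top0.png

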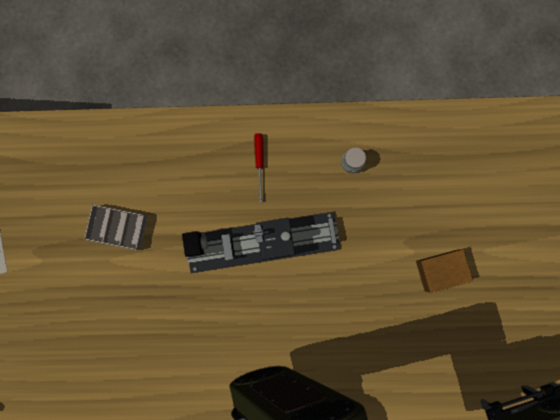

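View pics/scene0.png

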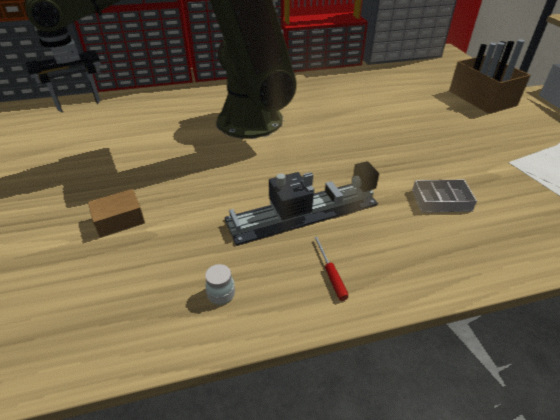

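The top view shows the rig at about (262,243), with the sensor head on the left at (193,243), the knob at about (285,237) and the tab at about (259,232). In the scene view the lamp is at (292,195). Next I measure these.

```bash
python3 - <<'E'
from h import *
S=np.load("top0.npz"); p,d=S["p"],S["d"]; C=cloud(S,d)
R=np.zeros(d.shape,bool); R[200:280,175:350]=1
def plane(lo,hi):return R&(C[...,2]>lo)&(C[...,2]<hi)
for lo,hi in((.006,.03),(.05,.064),(.1,.118),(.114,.126),(.14,.158)):
    m=plane(lo,hi).astype(np.uint8); n,l,st,_=cv2.connectedComponentsWithStats(m)
    for i in range(1,n):
        if st[i,4]>8:
            q=C[l==i]; r=cv2.minAreaRect((q[:,:2]*1000).astype(np.float32)); print(lo,st[i],q.mean(0).round(4),[np.round(x,1) for x in r])
cv2.imwrite("pics/c.png",cv2.resize(np.clip(p[205:280,175:350].astype(float)*1.6,0,255).astype(np.uint8),None,fx=4.5,fy=4.5,interpolation=cv2.INTER_CUBIC))
E
```

```text
0.006 [ 290  212   50   45 1373] [ 0.5632 -0.0986  0.017 ] [array([563. , -97.5]), array([112.8, 139.5]), np.float64(7.4)]
0.006 [ 187  224   79   49 1717] [0.5248 0.1447 0.0165] [array([529.5, 153.4]), array([111.8, 215.1]), np.float64(7.6)]
0.006 [266 256  24   5  41] [0.4976 0.0041 0.0109] [array([497.6,   3.8]), array([ 4.9, 65.2]), np.float64(7.2)]
0.05 [329 218   7  22  51] [ 0.5755 -0.1493  0.0525] [array([ 574.9, -149. ]), array([58.8, 11.3]), np.float64(5.6)]
0.05 [222 234  12  26 227] [0.5329 0.1392 0.0576] [array([532.4, 138.8]), array([69.6, 25.9]), np.float64(8.4)]
0.1 [ 254  218   41   42 1172] [0.5487 0.0078 0.1105] [array([549.6,   9.6]), array([99.8, 93.9]), np.float64(7.5)]
0.1 [194 231  10  25  62] [0.5383 0.2086 0.1119] [array([541.9, 209.7]), array([21.7, 63.9]), np.float64(88.6)]
0.114 [254 223   8   7  26] [0.5807 0.0519 0.1171] [array([581. ,  52.8]), array([15.3, 16.5]), np.float64(25.0)]
0.114 [182 231  20  26 388] [0.5407 0.2273 0.12  ] [array([540.4, 227.8]), array([63.4, 44.6]), np.float64(8.0)]
0.114 [256 235   7   9  32] [0.5491 0.0485 0.1173] [array([548. ,  47.7]), array([20.3, 14.4]), np.float64(16.7)]
0.14 [253 229  10   7  53] [0.5645 0.0496 0.1495] [array([564.5,  49.7]), array([13.5, 23.5]), np.float64(8.7)]
0.14 [281 232   9   9  64] [ 0.5531 -0.0198  0.1497] [array([552.8, -19.6]), array([20.5, 20.8]), np.float64(88.6)]
```

View pics/c.png

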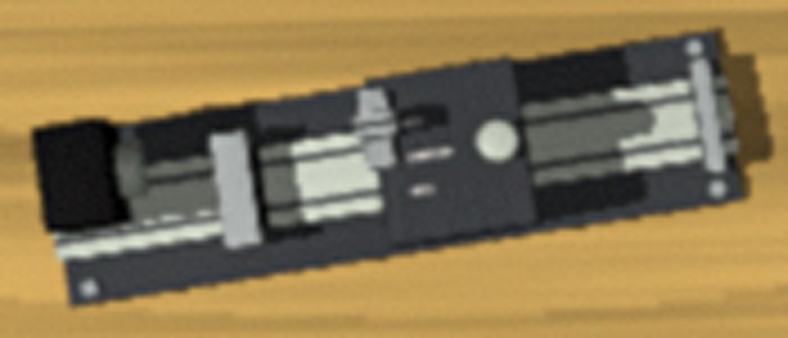

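Rig yaw is about 0.133 rad, the knob is at (0.553,-0.020), the tab at (0.5645,0.050), and about 73 mm of travel remains. I'll move above the knob with the fingers closing along rig x (tool yaw about 1.704).

The rows are not in the units I measure in: shifts go in shares of 1 m and turns go in shares of 2 pi rad. I convert before sending: 480 mm / 1000 = 0.48, 440 mm / 1000 = 0.44, -1.413 rad / 6.2832 = -0.2249.

>>> arm_command --plan '[[[0.04,-0.028,0,0,0,-0.0191,-1],[0.08,-0.057,0,0,0,-0.0382,-1],[0.12,-0.085,0,0,0,-0.0573,-1],[0.16,-0.114,0,0,0,-0.0764,-1],[0.2,-0.142,0,0,0,-0.0955,-1],[0.24,-0.171,0,0,0,-0.1146,-1],[0.28,-0.199,0,0,0,-0.1337,-1],[0.32,-0.228,0,0,0,-0.1528,-1],[0.36,-0.256,0,0,0,-0.1719,-1],[0.4,-0.284,0,0,0,-0.191,-1],[0.44,-0.313,0,0,0,-0.2101,-1],[0.48,-0.341,0,0,0,-0.2249,-1]]]' --squeeze 30

```text
time_s: 1.3
ee_pos: [0.5206, -0.0606, 0.2053]
eef_rot: [-3.141, -0.0, 1.709]
force: [0.7, -1.3, 0.1]
grip_width: 0.0942
grip_force: 0.0
```

Scaled: 37 mm / 1000 = 0.037, 36 mm / 1000 = 0.036.

>>> arm_command --plan '[[[0.018,0.019,0,0,0,0,-1],[0.036,0.037,0,0,0,0,-1],[0.036,0.037,0,0,0,0,-1],[0.036,0.037,0,0,0,0,-1]]]'

```text
time_s: 1.7
ee_pos: [0.5514, -0.022, 0.205]
eef_rot: [-3.141, -0.0, 1.705]
force: [-0.9, 0.4, 0.3]
grip_width: 0.0939
grip_force: 0.0
```

```bash
cat > look.py <<'E'
from h import *
import sys
o=ctrl.get_obs(); I=cams.camera_info("wrist"); p,d=cams.camera("wrist"); C=cloud(I,d)
cv2.imwrite(f"pics/{sys.argv[1]}.png",p)
print(o["time_s"],o["ee_pos"].round(4),o["eef_rot"].round(3),o["force"].round(1),o["grip_width"])
for lo,hi in((.1,.113),(.05,.065),(.143,.157)):
    m=((C[...,2]>lo)&(C[...,2]<hi)&(d>0)).astype(np.uint8); n,l,st,_=cv2.connectedComponentsWithStats(m)
    for i in range(1,n):
        if st[i,4]>150:
            q=C[l==i]; print(lo,st[i],q.mean(0).round(4),cv2.minAreaRect((q[:,:2]*1000).astype(np.float32)))
E
python3 look.py w1
```

```text
1.7 [ 0.5514 -0.022   0.205 ] [-3.141 -0.     1.705] [-0.9  0.4  0.3] 0.09393503103900594
0.1 [ 222  131  110   95 8448] [0.5461 0.0091 0.1088] ((548.515380859375, 7.856754302978516), (100.1074447631836, 90.39260864257812), 7.616117477416992)
0.05 [ 241   25   71   31 2036] [0.5309 0.1393 0.0563] ((530.6712646484375, 139.25888061523438), (69.77943420410156, 26.311723709106445), 7.6162800788879395)
0.143 [293 122  19  32 579] [0.5628 0.0507 0.1487] ((562.9730224609375, 50.66032791137695), (14.11362361907959, 23.42442512512207), 7.621181964874268)
0.143 [263 207  28  28 600] [ 0.5521 -0.0184  0.1483] ((552.2110595703125, -19.16143798828125), (22.932233810424805, 22.577611923217773), 20.23407745361328)
```

View pics/w1.png

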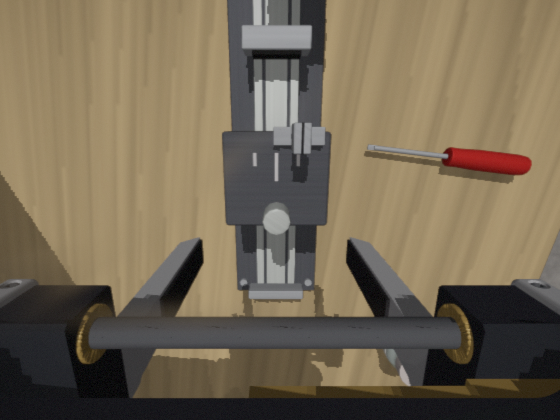

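The wrist view shows the knob at (277,217), centred between the fingers, the tab at (303,136) and the stop at (277,38). Yaw 7.62° is confirmed. I'll descend and grip the knob.

Scaled: 83 mm / 1000 = 0.083, 80 mm / 1000 = 0.08.

>>> arm_command --plan '[[[0,0,0.03,0,0,0,-1],[0,0,0.06,0,0,0,-1],[0,0,0.08,0,0,0,-0.6],[0,0,0.083,0,0,0,0.0],[0,0,0.083,0,0,0,0.4],[0,0,0.083,0,0,0,1],[0,0,0.083,0,0,0,1],[0,0,0.083,0,0,0,1],[0,0,0.083,0,0,0,1]]]' --squeeze 30

```text
time_s: 2.65
ee_pos: [0.5518, -0.022, 0.1229]
eef_rot: [3.141, 0.0, 1.704]
force: [0.5, 0.3, -0.2]
grip_width: 0.0414
grip_force: 0.0
```

>>> arm_command --plan '[[[0,0,0,0,0,0,1],[0,0,0,0,0,0,1],[0,0,0,0,0,0,1],[0,0,0,0,0,0,1],[0,0,0,0,0,0,1]]]'

```text
time_s: 3.15
ee_pos: [0.5528, -0.0218, 0.1226]
eef_rot: [3.139, 0.0, 1.704]
force: [8.5, 1.3, -4.7]
grip_width: 0.0233
grip_force: 30.0
```

Scaled: 69 mm / 1000 = 0.069, 67 mm / 1000 = 0.067.

>>> arm_command --plan '[[[0.003,0,0,0,0,0,1],[0.008,0,0,0,0,0,1],[0.015,0,0,0,0,0,1],[0.022,0,0,0,0,0,1],[0.029,0,0,0,0,0,1],[0.036,0,0,0,0,0,1],[0.043,0,0,0,0,0,1],[0.05,0,0,0,0,0,1],[0.057,0,0,0,0,0,1],[0.063,0,0,0,0,0,1],[0.067,0,0,0,0,0,1],[0.069,0,0,0,0,0,1]]]'

```text
time_s: 4.35
ee_pos: [0.5437, 0.0465, 0.1226]
eef_rot: [3.138, 0.001, 1.704]
force: [10.8, -1.4, -4.9]
grip_width: 0.0232
grip_force: 30.0
```

Scaled: 4 mm / 1000 = 0.004, 3 mm / 1000 = 0.003.

>>> arm_command --plan '[[[0.001,0,0,0,0,0,1],[0.002,0,0,0,0,0,1],[0.003,0,0,0,0,0,1],[0.004,0,0,0,0,0,1],[0.004,0,0,0,0,0,1],[0.004,0,0,0,0,0,1]]]'

```text
time_s: 4.95
ee_pos: [0.5432, 0.0503, 0.1226]
eef_rot: [3.139, 0.001, 1.704]
force: [10.7, -0.5, -4.9]
grip_width: 0.0236
grip_force: 30.0
```

Scaled: 3 mm / 1000 = 0.003, 2.5 mm / 1000 = 0.0025.

>>> arm_command --plan '[[[0.0005,0,0,0,0,0,1],[0.001,0,0,0,0,0,1],[0.0015,0,0,0,0,0,1],[0.002,0,0,0,0,0,1],[0.0025,0,0,0,0,0,1],[0.003,0,0,0,0,0,1],[0.003,0,0,0,0,0,1],[0.003,0,0,0,0,0,1]]]'

```text
time_s: 5.75
ee_pos: [0.5429, 0.0523, 0.1226]
eef_rot: [3.138, 0.002, 1.703]
force: [12.2, -7.9, -5.2]
grip_width: 0.0238
grip_force: 30.0
```

Scaled: 1 mm / 1000 = 0.001.

>>> arm_command --plan '[[[0.001,0,0,0,0,0,1],[0.001,0,0,0,0,0,1],[0.001,0,0,0,0,0,1]]]'

```text
time_s: 6.05
ee_pos: [0.543, 0.0523, 0.1226]
eef_rot: [3.138, 0.004, 1.703]
force: [12.5, -13.9, -5.9]
grip_width: 0.0231
grip_force: 30.0
```

Forward motion has stalled at 14 N, so the lamp is against the stop. I'll release, rise, and move over to above the tab.

>>> arm_command --plan '[[[0,0,0,0,0,0,0],[0,0,0,0,0,0,0],[0,0,0,0,0,0,0],[0,0,0,0,0,0,0],[0,0,-0.03,0,0,0,0],[0,0,-0.06,0,0,0,0],[0,0,-0.075,0,0,0,0],[0.02,0.005,-0.075,0,0,0,0],[0.045,0.012,-0.075,0,0,0,0],[0.066,0.02,-0.075,0,0,0,0],[0.066,0.02,-0.075,0,0,0,0],[0.066,0.02,-0.075,0,0,0,0]]]'

```text
time_s: 7.25
ee_pos: [0.5523, 0.1224, 0.1972]
eef_rot: [-3.141, 0.0, 1.705]
force: [-0.5, -0.1, -0.5]
grip_width: 0.0471
grip_force: 0.0
```

```bash
python3 look.py w2
```

```text
7.25 [0.5523 0.1224 0.1972] [-3.141  0.     1.705] [-0.5 -0.1 -0.5] 0.04711316736719419
0.1 [ 203  200  105   91 5990] [0.5424 0.0885 0.1087] ((538.2230224609375, 85.05885314941406), (100.21138000488281, 92.97525787353516), 7.834208011627197)
0.05 [ 213  170   77   27 1490] [0.5289 0.1399 0.0566] ((523.7910766601562, 138.6799774169922), (83.41287231445312, 26.722200393676758), 8.4801664352417)
0.143 [268 209  18  31 504] [0.553  0.1254 0.1487] ((553.3133544921875, 124.63423919677734), (13.758310317993164, 24.162261962890625), 7.378851413726807)
0.143 [240 284  28  26 547] [0.5424 0.0564 0.1481] ((542.4651489257812, 55.22831726074219), (22.62265968322754, 22.834056854248047), 81.03914642333984)
```

View pics/w2.png

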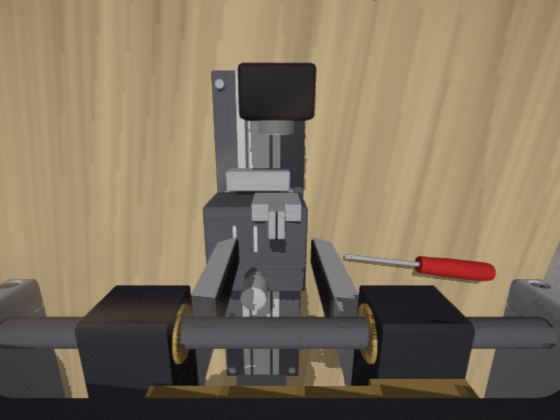

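The wrist view shows the lamp against the stop at (258,180) and the tab at (277,207), still shut beside the short mark. I'll descend onto the tab.

Scaled: 75 mm / 1000 = 0.075, 60 mm / 1000 = 0.06.

>>> arm_command --plan '[[[0.002,0.001,0.01,0,0,0,0],[0.002,0.001,0.035,0,0,0,0],[0.002,0.001,0.06,0,0,0,0],[0.002,0.001,0.075,0,0,0,0],[0.002,0.001,0.075,0,0,0,0],[0.002,0.001,0.075,0,0,0,0.3],[0.002,0.001,0.075,0,0,0,0.4],[0.002,0.001,0.075,0,0,0,0.5]]]' --squeeze 40

```text
time_s: 8.1
ee_pos: [0.5536, 0.1245, 0.1234]
eef_rot: [3.14, -0.0, 1.704]
force: [0.4, -0.3, -0.2]
grip_width: 0.0267
grip_force: 0.0
```

Scaled: 1 mm / 1000 = 0.001, -0.5 mm / 1000 = -0.0005.

>>> arm_command --plan '[[[0,0,0.001,0,0,0,0.6],[0,-0.0005,0.001,0,0,0,0.7],[0,-0.0005,0.001,0,0,0,1],[0,-0.0005,0.001,0,0,0,1],[0,-0.0005,0.001,0,0,0,1],[0,-0.0005,0.001,0,0,0,1]]]'

```text
time_s: 8.7
ee_pos: [0.553, 0.1245, 0.1216]
eef_rot: [3.141, -0.0, 1.704]
force: [3.3, 0.6, 0.4]
grip_width: 0.0139
grip_force: 40.0
```

Scaled: -19.5 mm / 1000 = -0.0195, -18.5 mm / 1000 = -0.0185.

>>> arm_command --plan '[[[0.0002,-0.001,0,0,0,0,1],[0.0005,-0.003,0,0,0,0,1],[0.0008,-0.006,0,0,0,0,1],[0.001,-0.009,0,0,0,0,1],[0.001,-0.012,0,0,0,0,1],[0.001,-0.015,0,0,0,0,1],[0.001,-0.017,0,0,0,0,1],[0.001,-0.0185,0,0,0,0,1],[0.001,-0.0195,0,0,0,0,1],[0.001,-0.0195,0,0,0,0,1],[0.001,-0.0195,0,0,0,0,1]]]'

```text
time_s: 9.8
ee_pos: [0.534, 0.1221, 0.1216]
eef_rot: [3.14, 0.001, 1.703]
force: [9.2, -5.2, -1.5]
grip_width: 0.0134
grip_force: 40.0
```

```bash
python3 look.py w3; python3 - <<'E'
import cv2
p=cv2.imread("pics/w3.png")[150:330,170:370]
cv2.imwrite("pics/w3c.png",cv2.resize(p,None,fx=3.3,fy=3.3,interpolation=cv2.INTER_CUBIC))
E
```

```text
9.8 [0.534  0.1221 0.1216] [3.140e+00 1.000e-03 1.703e+00] [ 9.2 -5.2 -1.5] 0.013392475078456824
0.1 [ 203  228  143   57 3766] [0.5342 0.1134 0.1081] ((534.9746704101562, 110.6845703125), (100.44275665283203, 42.00080871582031), 8.14315414428711)
0.1 [260 288  30  29 730] [0.54   0.0755 0.1089] ((540.787353515625, 76.03108978271484), (21.520801544189453, 24.68026351928711), 3.0946426391601562)
0.05 [ 216  185  117   35 2592] [0.5308 0.14   0.0566] ((530.9158325195312, 139.41038513183594), (97.68344116210938, 27.15215301513672), 7.815913677215576)
0.143 [ 239  247   72   44 1526] [0.5332 0.1257 0.1493] ((533.2640380859375, 122.17768096923828), (37.669189453125, 24.485994338989258), 5.274944305419922)
0.143 [ 256  349   37   35 1039] [0.5421 0.0571 0.1481] ((542.4751586914062, 55.15677261352539), (22.80484962463379, 23.10316276550293), 51.60757064819336)
```

View pics/w3c.png

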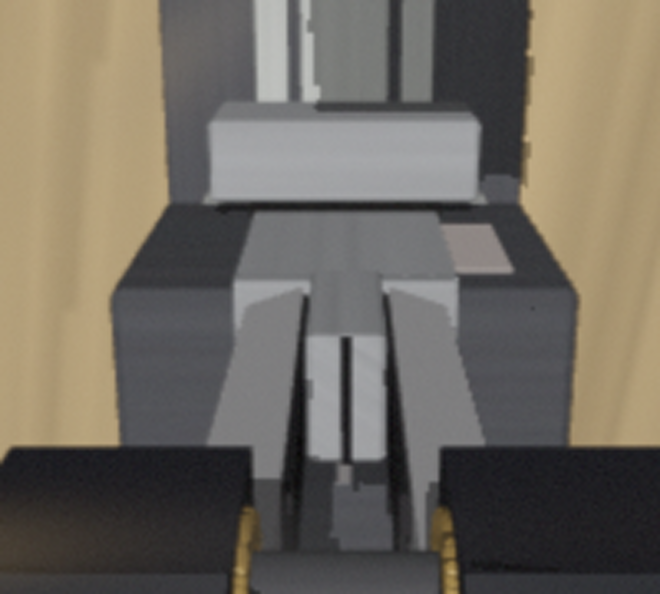

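The crop shows the tab held between the fingers, with its dark line at x≈346 in line with the half mark at about (345,475) and the lamp touching the stop. The opening is about 19.3 mm, so I'll trim 0.7 mm and let it settle.

Scaled: -0.7 mm / 1000 = -0.0007.

>>> arm_command --plan '[[[0,-0.0007,0,0,0,0,1],[0,-0.0007,0,0,0,0,1],[0,-0.0007,0,0,0,0,1],[0,-0.0007,0,0,0,0,1],[0,-0.0007,0,0,0,0,1]]]'

```text
time_s: 10.35
ee_pos: [0.5333, 0.122, 0.1216]
eef_rot: [3.14, 0.001, 1.703]
force: [9.7, -6.3, -2.0]
grip_width: 0.0136
grip_force: 40.0
```

```bash
python3 - <<'E'
from h import *
o=ctrl.get_obs(); y=.133; v=o["ee_pos"][:2]-[.5423,.0552]
print(o["ee_pos"],o["force"],o["grip_width"],"tab rig x,y from knob",v@[np.cos(y),np.sin(y)],v@[-np.sin(y),np.cos(y)])
p,d=cams.camera("wrist"); C=cloud(cams.camera_info("wrist"),d)
I=cams.camera_info("wrist"); w=np.array(I["world_to_cam"])
g=cv2.cvtColor(p,cv2.COLOR_BGR2GRAY)
print(g[262:288:6,262:290])
E
```

```text
[0.53330657 0.12197077 0.12163098] [ 9.74894763 -6.27521679 -1.95537105] 0.01364752339505119 tab rig x,y from knob -5.9648946292260516e-05 0.06737368775068334
[[ 85 146 158 162 161 161 161 160 161 161 149  80  36  39  95 156 163 162
  163 162 162 159 156 145 118  52  28  39]
 [ 80 144 156 162 164 165 165 164 163 162 149  80  36  40  91 154 159 159
  160 162 161 161 158 148 126  52  23  26]
 [ 51  97 121 155 162 162 161 161 161 159 149  78  35  41  96 159 164 162
  161 160 160 160 159 140  92  30  21  23]
 [ 50  94 119 158 161 162 162 161 161 162 152 101  41  38  94 156 161 160
  159 159 161 160 158 145 121  49  18  19]
 [ 50  92 119 157 160 161 160 160 160 160 152 101  41  36  91 155 160 161
  161 162 161 160 157 144 121  51  16  19]]
```

The tab is on the middle line to within about 0.1 mm, the lamp is pressed on the stop at about 6 N, and the grip is steady. Handing in.

```bash
python3 -c "
from station import ctrl
print(ctrl.hand_in())"
```

```text
the job is handed in; nothing more can be done
None
```

I slid the lamp up against the end stop with its shutter shut, then drew the shutter half open (about 20 mm) by its tab and handed in at about 10.4 s still holding it there; the verdict was not shown.

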